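# Find the full parts case by feel and dock it

## Robot

A 6-joint arm with a two-finger parallel gripper is mounted at the origin on a cart in front of the work surface, level with it; the furniture and walls round the work are solid. World frame = base frame: x ahead of the robot, y to its left, z up, the work surface at z = 0. Lengths are in m, angles in rad, forces in N, time in s.
With the tool pointing down it reaches from about 0.4 to 0.925 m from the base axis. Payload 3.4 kg.
Tool frame: the origin (TCP) lies at the very end of the fingers, on their centre line; the grasp point (between the pads) lies 19 mm behind it; z points along the fingers, y is the line along which they close (so a half turn about z gives the same grasp; the last joint's range is limited). The gripper opens to 85 mm and grips with 20 to 120 N. Pads are 22 mm wide; open, the fingers measure 114 mm over their backs; the gripper's body (76 mm by 85 mm) begins 54 mm behind the grasp point. The pads swing forward as they close: fully open they stand 13 mm farther back than shut.
Start: joints at [-1.421, 0.307, 1.506, -0, 1.328, -0.073], TCP at [0.128, -0.561, 0.231] pointing down, gripper open.
Joint ranges: [-3.12, 3.12], [-1.05, 2.28], [0.14, 2.33], [-1.42, 4.57], [0.1, 2.73], [-2.68, 2.68]. Speed limits (rad/s): [2.57, 2.57, 3.14, 3.14, 3.14, 3.14].

## Interface

Orientations are given as [roll, pitch, yaw] about the fixed x, y, z axes, in that order (R = Rz(yaw) Ry(pitch) Rx(roll)).
In Python, from bench import r gives the robot as it stands.
- The arm moves only by the tool carry_out, never from a script. Its argument "moves" is a list of rows, each a list of 5 numbers: the finger opening in mm, from 0 to 85.4, then the shift along the tool's x, y, z in units of 4 cm (1.0 is 4 cm), then the turn about the tool's z in units of 90 degrees (1.0 is 90 degrees). A call has 1 to 8 rows; each row shifts and turns the commanded pose from where the row before left it, along the tool's axes as they then stand; what a row does not reach is not made up. A row lasts 1/8 s, in which the tool goes at most 62.5 mm and 10.7 degrees, less where a joint would pass 70% of its speed; a pose out of reach is approached as far as the arm can. A call with a number of a shift or a turn outside -1 to 1 is refused whole. A call with a gripper value outside its range is refused whole. The fingers move at their own pace and stop on an object; "force" is the grip in N (left out, the last holds). Time passes only in rows, so rows that do not move let the fingers close. It gives the time, the measured TCP pose, the force, the opening and the grip force at its end, in the units of the state.
- r.sense(): the state, without advancing time (a new reading comes with each control period).
- r.camera(name): name is "scene" or "top" or "wrist"; returns the picture (400x640x3 uint8, red, green, blue); there is no depth.
- r.calibration(name): a dict with "intrinsics" (3x3 intrinsics, pixels), "D" ([k1, k2, p1, p2, k3] as OpenCV has them; the pictures are not rectified), "world_from_camera" (4x4, takes a point from camera to world coordinates); the wrist camera has in their place "T_tool_cam" (4x4, takes a point from camera to tool coordinates, whose origin is the TCP and whose axes are the flange's). Camera axes: x right, y down, z forward; pixel columns grow to the right and rows downward; lengths in m; the calibration is good to about 2 mm. A picture is of the moment at which its call begins: read the wrist's pose just before it. calibration takes no time and is no camera call.
- r.job_done(): hands the job in; it is judged then, once.
Trained networks look in the newest picture that a camera, given by its name, has taken for a name from the list of things; names that differ only in an ending like _2 or _b are one class to them, and where a whole thing is asked for, a point or a joint stands for the part that bears it (a point fixed in the world has none). Each returns a list of dicts, best first, with "p" (0 to 1); they miss things now and then, are a little off and sometimes report something else, mostly with a low value. They report only what shows in the picture. A call takes as long as a camera call. They do not tell look-alikes from the thing itself.
- r.find_in(name, camera): "xyz" ([x, y, z] in m, in the coordinates of the camera as it stood for that picture, good to about 4 mm: the middle of the surface that is visible of it).
- r.tip_of(name, camera): "xyz" ([x, y, z] in m, in the coordinates of the camera as it stood for that picture, good to about 4 mm: a listed point, or the origin of a listed thing).
The state is a dict: "t": time; "q": joint angles; "qvel": joint speeds; "tau": joint torques, N m; "ee_pos": TCP position; "orientation": TCP orientation; "contact_force": force on the tool from outside, world axes, zero at the start; "moment": the same for the moment, N m; "opening": finger opening in m; "gripper_force": force on a finger pad.
Only numpy, scipy, OpenCV 4.12 (cv2) and the standard library are available. Lean on these libraries where they do the work, as an engineer would, in place of code of your own. Each camera call takes 0.05 s, during which the arm holds its last target. There are 200 camera calls.

## Task

One of the three identical orange-lidded parts cases is full of steel washers, the other two are nearly empty. Feel for it by lifting the handle end of a case about a centimetre, its far end staying on the table; then slide the full case, never carrying it, onto the flat steel plate and push it gently home, square against the green fence and standing flat. Leave the two light cases where they stand, do not shove or press hard on the bay, and leave everything else on the table alone.

Things in the scene. Friction and masses are not known exactly. Their poses are not given: they have to be found in the camera images.
- case_a: Left-hand closed small-parts case, identical to the other two: grey body, orange lid (fixed), 90 (x) x 80 (y) x 50 mm high, standing flat on two runners (rounded ends at x = -36 and +36 mm). Origin: centre of the underside; x to the far end, away from the robot, z up. Contents hidden, in the middle; the name tells nothing. A light case weighs 0.22 to 0.29 kg in all, the full one 0.73 to 0.90 kg.
- case_b: Middle closed small-parts case, identical to the other two: grey body, orange lid (fixed), 90 (x) x 80 (y) x 50 mm high, standing flat on two runners (rounded ends at x = -36 and +36 mm). Origin: centre of the underside; x to the far end, away from the robot, z up. Contents hidden, in the middle; the name tells nothing. A light case weighs 0.22 to 0.29 kg in all, the full one 0.73 to 0.90 kg.
- case_c: Right-hand closed small-parts case, identical to the other two: grey body, orange lid (fixed), 90 (x) x 80 (y) x 50 mm high, standing flat on two runners (rounded ends at x = -36 and +36 mm). Origin: centre of the underside; x to the far end, away from the robot, z up. Contents hidden, in the middle; the name tells nothing. A light case weighs 0.22 to 0.29 kg in all, the full one 0.73 to 0.90 kg.
- case_a_grip (a point): Grip point of case_a's black fin handle, at x = -28, y = 0, z = 78 mm of the case. Fin 30 mm along x, 12 mm thick along y, 54 to 92 mm high (lid 50); pinch it along y from above. It swings freely about y (0.5 rad each way) on a pin 26 mm below, with a weak spring to upright. Holding this end up with the far ends of the runners on the table takes about 0.56 of the weight.
- case_b_grip (a point): Grip point of case_b's black fin handle, at x = -28, y = 0, z = 78 mm of the case. Fin 30 mm along x, 12 mm thick along y, 54 to 92 mm high (lid 50); pinch it along y from above. It swings freely about y (0.5 rad each way) on a pin 26 mm below, with a weak spring to upright. Holding this end up with the far ends of the runners on the table takes about 0.56 of the weight.
- case_c_grip (a point): Grip point of case_c's black fin handle, at x = -28, y = 0, z = 78 mm of the case. Fin 30 mm along x, 12 mm thick along y, 54 to 92 mm high (lid 50); pinch it along y from above. It swings freely about y (0.5 rad each way) on a pin 26 mm below, with a weak spring to upright. Holding this end up with the far ends of the runners on the table takes about 0.56 of the weight.
- bay: Fixed docking bay on the table behind the cases, parallel to the table edge or turned a little. Origin on the table under the plate, 40 mm behind its front edge, x points to the fence (away from the robot), y to the left, z up. It carries the plate and the fence.
- bay_plate: The bay's flat steel plate, 95 (x, from -40 to +55 mm) x 120 (y) mm, 2 mm thick, same origin and axes as bay; its front and both sides are bevelled down to the table over 20 mm, so that a case slides up onto it.
- bay_stop: The bay's upright green fence along the plate's back edge, 120 mm wide, up to z = 60 mm, same origin and axes as bay; its front face is at x = +55 mm. Rigid.
- bay_home (a point): Where a case's origin lies when it is fully home: on top of the plate, its far end touching the fence, axes parallel to the bay's (bay x = 10 mm, y = 0, z = 2 mm).
- tape_measure: Bystander: yellow tape measure, 77x83x35 mm; leave it where it is.
- open_tin: Bystander: open tin with a red-brown band, 66 mm across, 94 mm high; leave it where it is.
- offcut_0: Bystander: dark wood offcut, 40x53x30 mm; leave it where it is.
- duct_tape: Bystander: grey roll of tape lying flat, 116 mm across, 47 mm high; leave it where it is.
- masking_tape: Bystander: cream roll of tape lying flat, 94 mm across, 24 mm high; leave it where it is.
- glue_bottle: Bystander: upright glue bottle with orange cap, 155 mm high; leave it where it is.
- pencil: Bystander: red pencil lying on the table, 182 mm long; leave it where it is.
There are look-alikes about, which are no part of the job. Leave any blue look-alike of the case_b alone.

How it is judged:
On the way:
1. the handle end of a case has been lifted to feel its weight (tilted more than 0.03 rad for 0.3 s) (angle between any of case_a, case_b, case_c's own z axis and vertical above 0.03 rad), for 0.3 s.
At the end, for the whole second after the job is handed in: The full case stands at rest and flat on the plate (the plate bears more than 5.8 N), its origin within 6 mm of home along the bay's x and within 18 mm of the middle in y, square to the bay within 0.12 rad; the two light cases stand flat within 30 mm of where they were (contact force between bay_plate and anything else above 5.8 N and ((x of case_a in the frame of bay_home between -0.006 and 0.006 m and y of case_a in the frame of bay_home between -0.018 and 0.018 m and angle between the x axis of case_a and the x axis of bay, either way round below 0.12 rad and angle between each of case_a, case_b, case_c's own z axis and vertical below 0.04 rad and linear speed of case_a below 0.02 m/s and distance of each of case_b, case_c from where it was at the start of the episode below 0.03 m) or (x of case_b in the frame of bay_home between -0.006 and 0.006 m and y of case_b in the frame of bay_home between -0.018 and 0.018 m and angle between the x axis of case_b and the x axis of bay, either way round below 0.12 rad and angle between each of case_b, case_a, case_c's own z axis and vertical below 0.04 rad and linear speed of case_b below 0.02 m/s and distance of each of case_a, case_c from where it was at the start of the episode below 0.03 m) or (x of case_c in the frame of bay_home between -0.006 and 0.006 m and y of case_c in the frame of bay_home between -0.018 and 0.018 m and angle between the x axis of case_c and the x axis of bay, either way round below 0.12 rad and angle between each of case_c, case_a, case_b's own z axis and vertical below 0.04 rad and linear speed of case_c below 0.02 m/s and distance of each of case_a, case_b from where it was at the start of the episode below 0.03 m))); the robot touches nothing.
It fails at once if a case carried: its underside's centre more than 28 mm above the table (height (world z) of any of case_a, case_b, case_c above 0.028 m).
It fails at once if a case tipped by more than 0.35 rad (handle end over 25 mm up) (angle between any of case_a, case_b, case_c's own z axis and vertical above 0.35 rad).
It fails at once if the fence shoved with more than 25 N (contact force between bay_stop and anything else above 25 N).
It fails at once if the plate pressed with more than 35 N (contact force between bay_plate and anything else above 35 N).
It fails at once if a bystander moved by more than 30 mm (distance of any of tape_measure, open_tin, offcut_0, duct_tape, masking_tape, glue_bottle, pencil from where it was at the start of the episode above 0.03 m).
It also fails if it takes over 69 s, if anything falls off the work surface, if the arm or the gripper's body presses on something with over 40 N, if the wrist force passes 120 N, or if a joint passes its speed limit or range.

## Working session

There is one attempt and no reset: what is moved stays moved. The work goes in short steps, Python scripts to look and compute and a tool call to move; the robot and the scene stay as the last step left them, time stands still between calls to the robot, and variables do not carry over. Pictures are saved under pics/ and viewed, at most 10 in all, crops included, and the job is handed in when it is done.

Besides the shell and the picture viewer there is one more tool, called after "Call:" as a command line: name --pt "numbers of a row" for each row, then --argument value for the rest. carry_out: Moves the arm, as the interface text tells. Its arguments: {"type":"object","properties":{"moves":{"type":"array","items":{"type":"array","items":{"type":"number"}}},"force":{"type":"number"}},"required":["moves"]}

```bash
mkdir -p pics; cat > h.py <<'E'
import numpy as np, cv2
from bench import r
def save(n,f):
    im=r.camera(n); cv2.imwrite('pics/'+f,im[:,:,::-1]); return im
def w(cam,p):
    T=np.array(r.calibration(cam)["world_from_camera"]); return (T@np.r_[p,1])[:3]
E
python3 - <<'E'
from h import *
for c in ['top','scene']:
    save(c,c+'0.png')
    for n in ['case_a','case_a_grip','bay','bay_home','bay_stop']:
        for f in (r.tip_of,r.find_in):
            try:
                for d in f(n,c): print(c,n,f.__name__,round(d['p'],2),w(c,d['xyz']).round(3))
            except Exception as e: print(n,f.__name__,e)
s=r.sense();print(s['ee_pos'],s['orientation'],s['t'],s['contact_force'])
E
```

```text
top case_a call 0.98 [ 0.467  0.187 -0.001]
top case_a call 0.89 [ 0.466 -0.176  0.003]
top case_a call 0.81 [ 0.615  0.135 -0.   ]
top case_a call 0.78 [ 0.467 -0.002 -0.003]
top case_a call 0.35 [ 0.435 -0.006  0.079]
top case_a call 0.22 [ 0.44   0.422 -0.004]
top case_a call 0.88 [0.464 0.183 0.047]
top case_a call 0.7 [ 0.465 -0.167  0.056]
top case_a call 0.67 [ 0.468 -0.004  0.046]
top case_a call 0.58 [0.613 0.13  0.051]
top case_a_grip call 0.38 [0.444 0.187 0.078]
top case_a_grip call 0.6 [ 0.695 -0.136  0.046]
top bay call 0.72 [ 0.641 -0.122  0.003]
top bay call 0.83 [ 0.649 -0.124  0.003]
top bay call 0.72 [0.441 0.179 0.09 ]
top bay call 0.67 [0.65  0.359 0.101]
top bay_home call 0.81 [ 0.648 -0.128  0.001]
top bay_home call 0.51 [0.463 0.188 0.   ]
top bay_home call 0.86 [ 0.644 -0.125  0.005]
top bay_stop call 0.9 [ 0.693 -0.131  0.045]
top bay_stop call 0.37 [0.647 0.36  0.098]
scene case_a call 0.94 [0.469 0.191 0.001]
scene case_a call 0.91 [ 0.465 -0.176  0.001]
scene case_a call 0.91 [ 0.62   0.132 -0.002]
scene case_a call 0.62 [ 0.46  -0.004 -0.   ]
scene case_a call 0.91 [ 0.448 -0.15   0.049]
scene case_a call 0.68 [0.44  0.202 0.046]
scene case_a call 0.61 [0.434 0.01  0.046]
scene case_a call 0.59 [0.604 0.151 0.048]
scene case_a_grip call 0.48 [0.443 0.182 0.08 ]
scene case_a_grip call 0.21 [ 0.467 -0.172 -0.001]
scene case_a_grip call 0.72 [0.433 0.186 0.078]
scene case_a_grip call 0.56 [ 0.634 -0.303  0.028]
scene bay call 0.7 [ 0.637 -0.126  0.   ]
scene bay call 0.87 [ 0.674 -0.125  0.001]
scene bay call 0.53 [0.53  0.383 0.035]
scene bay_home call 0.64 [ 0.654 -0.12   0.003]
scene bay_home call 0.89 [ 0.679 -0.121  0.002]
scene bay_stop call 0.66 [ 0.641 -0.129  0.   ]
scene bay_stop call 0.66 [ 0.701 -0.135  0.037]
[ 0.12759389 -0.56066323  0.23129586] [-3.14156898e+00  2.49343827e-06  2.23780615e-01] 1.1 [ 0.22886816 -0.1155879  -0.35760355]
```

View pics/top0.png

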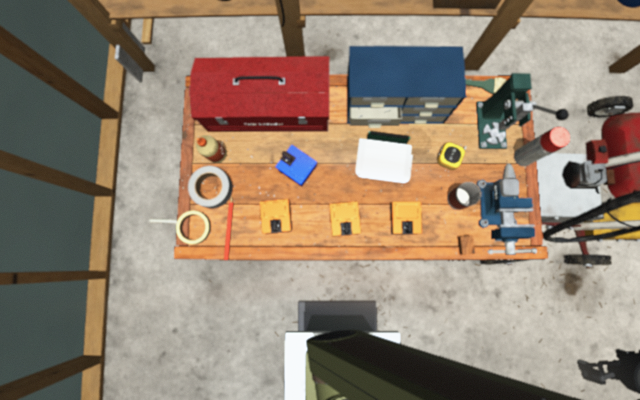

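View pics/scene0.png

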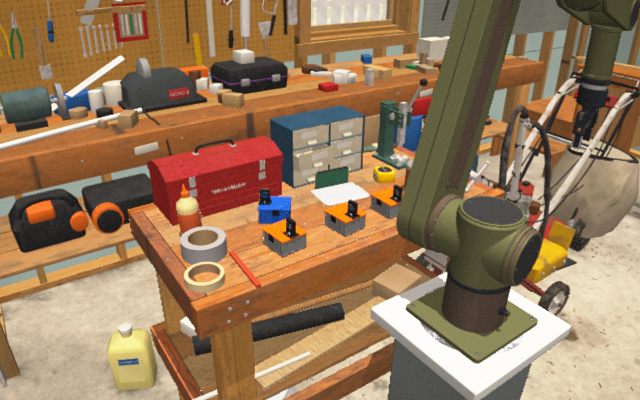

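The top view shows case_a at pixel (276,217), case_b at (345,219), case_c at (406,218), the bay at about (385,160) and the blue look-alike at (296,165). The scene view agrees. I'll start toward case_c.

Call:
carry_out --pt "85 0 0 0 0.072" --pt "85 0 0 0 0.071" --pt "85 0.7 -0.9 0 0" --pt "85 0.7 -0.9 0 0" --pt "85 0.7 -0.9 0 0" --pt "85 0.7 -0.9 0 0" --pt "85 0.7 -0.9 0 0" --pt "85 0.7 -0.9 0 0"

```text
t: 2.1
ee_pos: [0.2966, -0.3437, 0.2315]
orientation: [3.141, -0.001, -0.001]
contact_force: [1.0, 0.4, -0.1]
opening: 0.0854
gripper_force: 0.0
```

```bash
python3 - <<'E'
from h import *
print(np.array(r.calibration('wrist')['T_tool_cam']).round(3), np.array(r.calibration('wrist')['intrinsics']).round(0), r.calibration('wrist')['D'])
s=r.sense();print(s['ee_pos'],s['orientation'],s['t'],s['contact_force'],s['q'])
E
```

```text
[[ 0.    -0.957 -0.29   0.073]
 [ 1.     0.    -0.001 -0.   ]
 [ 0.001 -0.29   0.957 -0.143]
 [ 0.     0.     0.     1.   ]] [[309.   0. 312.]
 [  0. 309. 203.]
 [  0.   0.   1.]] [-0.01914215  0.          0.          0.          0.        ]
[ 0.29657692 -0.34372356  0.23153222] [ 3.14106191e+00 -5.51956786e-04 -1.17462232e-03] 2.1 [ 1.02539658  0.39742038 -0.14666541] [-9.52102005e-01  1.35952163e-01  1.74187584e+00  1.47891793e-04
  1.26301201e+00  6.19824340e-01]
```

Call:
carry_out --pt "85 0.9 -1 0 0" --pt "85 0.9 -1 0 0" --pt "85 0.9 -1 0 0" --pt "85 0.9 -1 0 0" --pt "85 0.9 -1 0 0" --pt "85 0.9 -1 0 0" --pt "85 0.2 0 0 0" --pt "85 0 0 0 0"

```text
t: 3.1
ee_pos: [0.5201, -0.1052, 0.2311]
orientation: [3.141, 0.001, 0.0]
contact_force: [-0.9, 0.0, 0.2]
opening: 0.0851
gripper_force: 0.0
```

```bash
cat >> h.py <<'E'
from scipy.spatial.transform import Rotation as R
def wT():
    s=r.sense(); T=np.eye(4); T[:3,:3]=R.from_euler('xyz',s['orientation']).as_matrix(); T[:3,3]=s['ee_pos']
    return T@np.array(r.calibration('wrist')['T_tool_cam'])
def px2w(px,z,T):
    c=r.calibration('wrist'); u=cv2.undistortPoints(np.array(px,float).reshape(-1,1,2),np.array(c['intrinsics']),np.array(c['D'])).reshape(-1,2)
    d=np.c_[u,np.ones(len(u))]@T[:3,:3].T; return T[:3,3]+d*((z-T[2,3])/d[:,2])[:,None]
E
python3 - <<'E'
from h import *
T=wT(); np.save('T1.npy',T); save('wrist','w1.png')
s=r.sense();print(s['ee_pos'],s['orientation'],s['t'])
for n in ['case_a','case_a_grip','bay','bay_home']:
    for d in r.tip_of(n,'wrist'): print(n,round(d['p'],2),(T@np.r_[d['xyz'],1])[:3].round(3))
E
```

```text
[ 0.51935856 -0.10559486  0.23109484] [ 3.14115904e+00  1.09753290e-03 -9.33964381e-04] 3.15
case_a 0.94 [ 0.462 -0.175  0.004]
case_a 0.89 [0.467 0.185 0.004]
case_a 0.88 [ 0.613  0.131 -0.   ]
case_a 0.66 [ 0.466 -0.009 -0.001]
case_a_grip 0.81 [0.439 0.187 0.08 ]
case_a_grip 0.48 [ 0.521 -0.344 -0.001]
bay 0.77 [ 0.637 -0.123  0.004]
bay_home 0.75 [ 0.65  -0.124  0.003]
```

View pics/w1.png

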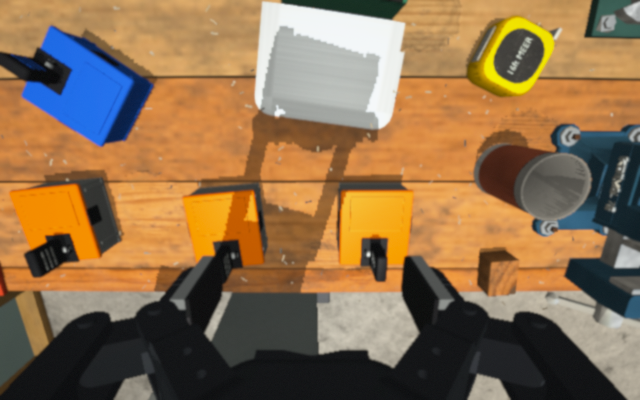

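The wrist view shows the case lids at about (55,225), (225,228) and (375,225), with the plate running from (260,5) to (400,125) and turned slightly. I'll measure yaw by segmenting the lids and the plate.

```bash
python3 - <<'E'
from h import *
T=np.load('T1.npy'); im=cv2.imread('pics/w1.png'); hsv=cv2.cvtColor(im,cv2.COLOR_BGR2HSV)
m=cv2.inRange(hsv,(9,215,80),(22,255,255)); m=cv2.morphologyEx(m,cv2.MORPH_OPEN,np.ones((5,5)))
n,l,st,_=cv2.connectedComponentsWithStats(m)
for i in range(1,n):
    if st[i,4]>1200:
        c=cv2.findContours((l==i).astype('u1')*1,0,1)[0][0]
        p=px2w(c.reshape(-1,2),.05,T)[:,:2]
        print(st[i],cv2.minAreaRect((p*1000).astype('f4')))
p=px2w([(340,185),(412,187),(187,197),(258,190),(12,193),(75,183)],.05,T); print(p.round(3)); print(px2w([(263,113),(388,128),(265,3),(405,22)],.0,T).round(3))
# plate: bright/grey low-sat
m=cv2.inRange(hsv,(0,0,70),(180,60,255)); m[135:]=0; m[:,:250]=0; m[:,415:]=0
m=cv2.morphologyEx(m,cv2.MORPH_OPEN,np.ones((5,5)))
c=max(cv2.findContours(m,0,1)[0],key=cv2.contourArea); p=px2w(c.reshape(-1,2),.001,T)[:,:2]; print(cv2.boundingRect(c),cv2.minAreaRect((p*1000).astype('f4')), cv2.boxPoints(cv2.minAreaRect((p*1000).astype('f4'))))
E
```

```text
[  10  184   91   75 4150] ((468.78656005859375, 185.24688720703125), (88.9285888671875, 81.78881072998047), 5.767618179321289)
[ 184  191   80   74 4075] ((462.2792053222656, -6.1072845458984375), (88.72178649902344, 79.38367462158203), 4.535530090332031)
[ 339  190   74   74 3102] ((465.6451721191406, -175.4978790283203), (78.8539047241211, 87.81392669677734), 89.9471664428711)
[[ 0.515 -0.135  0.05 ]
 [ 0.513 -0.213  0.05 ]
 [ 0.502  0.031  0.05 ]
 [ 0.509 -0.047  0.05 ]
 [ 0.506  0.226  0.05 ]
 [ 0.517  0.152  0.05 ]]
[[ 0.589 -0.048  0.   ]
 [ 0.572 -0.195  0.   ]
 [ 0.702 -0.055  0.   ]
 [ 0.684 -0.206  0.   ]]
(255, 2, 150, 128) ((636.779052734375, -123.67516326904297), (160.69236755371094, 117.52226257324219), 82.4511947631836) [[ 567.97205  -195.60553 ]
 [ 684.4758   -211.0445  ]
 [ 705.58606   -51.744797]
 [ 589.0823    -36.305832]]
```

Call:
carry_out --pt "70 -0.51 0.44 0.3 0" --pt "70 -0.51 0.44 0.3 0" --pt "70 -0.51 0.44 0.3 0" --pt "70 -0.5 0.43 0.3 0" --pt "70 0 0 0.8 0" --pt "70 0 0 0.8 0" --pt "70 0 0 0.8 0" --pt "70 0 0 0.65 0"

```text
t: 4.35
ee_pos: [0.4378, -0.1756, 0.0605]
orientation: [-3.142, 0.0, -0.003]
contact_force: [-0.9, -0.0, 1.1]
opening: 0.0697
gripper_force: 0.0
```

Call:
carry_out --pt "0 0 0 0 0" --pt "0 0 0 0 0" --pt "0 0 0 0 0" --pt "0 0 0 0 0" --pt "0 0 0 0 0" --pt "0 0 0 0 0" --pt "0 0 0 0 0" --pt "0 0 0 0 0" --force 40

```text
t: 5.35
ee_pos: [0.4395, -0.1756, 0.0623]
orientation: [3.14, -0.002, -0.0]
contact_force: [-1.2, -1.0, 6.7]
opening: 0.0112
gripper_force: 45.5
```

Call:
carry_out --pt "0 0 0 -0.05 0" --pt "0 0 0 -0.05 0" --pt "0 0 0 -0.05 0" --pt "0 0 0 -0.05 0" --pt "0 0 0 -0.05 0" --pt "0 0 0 -0.05 0" --pt "0 0 0 0 0" --pt "0 0 0 0 0"

```text
t: 6.35
ee_pos: [0.4384, -0.1749, 0.0733]
orientation: [-3.142, 0.001, -0.001]
contact_force: [-1.3, 0.0, -0.3]
opening: 0.0113
gripper_force: 44.3
```

```bash
python3 - <<'E'
from h import *
for i in range(5):
    r.camera('wrist'); s=r.sense(); print(s['t'],s['ee_pos'].__class__ and np.round(s['ee_pos'],4),np.round(s['contact_force'],2),np.round(s['moment'],2),s['opening'])
E
```

```text
6.4 [ 0.4384 -0.1749  0.0733] [ 0.36 -0.07 -0.38] [-0.05  0.14 -0.05] 0.011444870324484085
6.45 [ 0.4384 -0.1749  0.0732] [-0.06  0.04 -1.35] [-0.04  0.2   0.03] 0.011184662531386235
6.5 [ 0.4384 -0.1749  0.0732] [-1.19  0.98 -0.51] [-0.01  0.13  0.05] 0.011165487409948814
6.55 [ 0.4384 -0.1749  0.0732] [-1.47 -0.26 -0.67] [-0.07  0.17  0.02] 0.011293072366005985
6.6 [ 0.4384 -0.1749  0.0732] [-1.3   0.13  0.21] [-0.05  0.18  0.02] 0.011620532661474248
```

```bash
python3 - <<'E'
from h import *
im=save('scene','s2.png'); cv2.imwrite('pics/s2c.png',cv2.resize(im[150:280,220:500,::-1],None,fx=2.8,fy=2.8))
E
```

```text
(no output)
```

View pics/s2c.png

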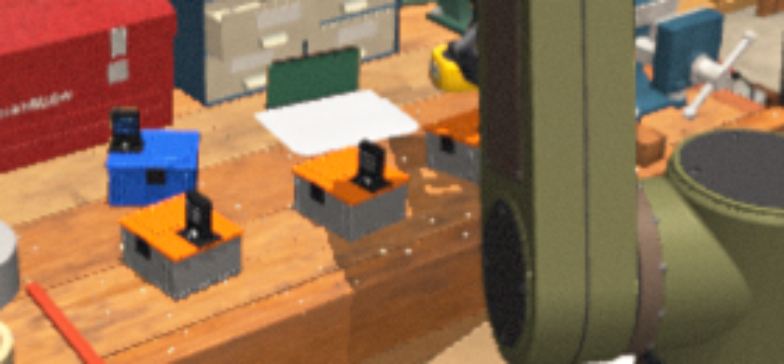

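Case_c is hidden behind the arm here, so this view settles nothing. I'll lower it, release, take a free-air force baseline and compare with case_b.

Call:
carry_out --pt "0 0 0 0.07 0" --pt "0 0 0 0.07 0" --pt "0 0 0 0.07 0" --pt "0 0 0 0.05 0" --pt "70 0 0 0 0" --pt "70 0 0 0 0" --pt "70 0 0 0 0" --pt "70 0 0 0 0"

```text
t: 7.65
ee_pos: [0.439, -0.175, 0.063]
orientation: [3.141, -0.001, -0.001]
contact_force: [0.2, -1.1, -1.2]
opening: 0.0703
gripper_force: 0.0
```

Call:
carry_out --pt "70 0 0 -0.6 0" --pt "70 0 0 -0.6 0" --pt "70 0 0 -0.6 0" --pt "70 0 -0.85 0 -0.017" --pt "70 0 -0.85 0 -0.017" --pt "70 0 -0.85 0 -0.016" --pt "70 0 -0.85 0 0" --pt "70 0 0 0 0"

```text
t: 8.65
ee_pos: [0.4327, -0.0374, 0.1349]
orientation: [-3.141, 0.0, 0.081]
contact_force: [-0.4, 0.2, -0.1]
opening: 0.07
gripper_force: 0.0
```

```bash
python3 - <<'E'
from h import *
F=[]
for i in range(5):
    T=wT(); im=r.camera('wrist'); s=r.sense(); F.append(s['contact_force'])
print(s['ee_pos'],s['orientation'],np.mean(F,0))
cv2.imwrite('pics/w3.png',im[:,:,::-1]); np.save('T3.npy',T)
E
```

```text
[ 0.43381596 -0.0399442   0.13499668] [ 3.14117109e+00 -4.73591564e-04  7.67706634e-02] [ 0.10840787 -0.04144164 -0.19332096]
```

View pics/w3.png

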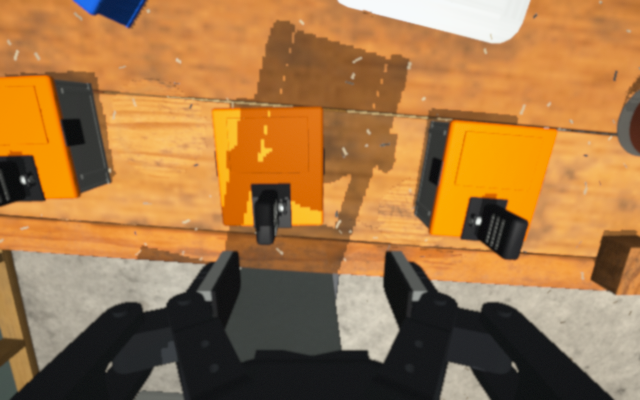

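The wrist view shows case_b's lid square to the tool, with the fin top at about (265,205). Case_c, at (490,190), has not moved.

```bash
python3 - <<'E'
from h import *
T=np.load('T3.npy'); print(px2w([(264,193),(257,243),(273,243)],.092,T).round(4), px2w([(214,108),(322,108),(224,227),(323,227)],.05,T).round(4))
r.camera('wrist')
for n in ['case_b_grip','case_b']:
  for d in r.tip_of(n,'wrist'): print(n,round(d['p'],2),(wT()@np.r_[d['xyz'],1])[:3].round(3))
E
```

```text
[[ 0.4546 -0.008   0.092 ]
 [ 0.4204 -0.0045  0.092 ]
 [ 0.4212 -0.015   0.092 ]] [[ 0.5024  0.0352  0.05  ]
 [ 0.5082 -0.0409  0.05  ]
 [ 0.4126  0.0284  0.05  ]
 [ 0.4187 -0.0495  0.05  ]]
case_b_grip 0.64 [ 0.433 -0.005  0.074]
case_b 0.96 [ 0.464 -0.006 -0.003]
case_b 0.66 [ 0.464 -0.173  0.005]
case_b 0.64 [0.464 0.187 0.002]
```

Call:
carry_out --pt "70 0.02 -0.78 0 0" --pt "70 0 0 0.6 0" --pt "70 0 0 0.6 0" --pt "70 0 0 0.6 0" --pt "0 0 0 0 0" --pt "0 0 0 0 0" --pt "0 0 0 0 0" --pt "0 0 0 0 0" --force 40

```text
t: 10.05
ee_pos: [0.4327, -0.0082, 0.0638]
orientation: [3.141, -0.002, 0.078]
contact_force: [-0.6, -2.6, 3.4]
opening: 0.0113
gripper_force: 44.0
```

Call:
carry_out --pt "0 0 0 0 0" --pt "0 0 0 -0.05 0" --pt "0 0 0 -0.05 0" --pt "0 0 0 -0.05 0" --pt "0 0 0 -0.05 0" --pt "0 0 0 -0.05 0" --pt "0 0 0 -0.04 0" --pt "0 0 0 0 0"

```text
t: 11.05
ee_pos: [0.4314, -0.0079, 0.0746]
orientation: [-3.142, 0.001, 0.078]
contact_force: [0.6, -0.5, -4.9]
opening: 0.0113
gripper_force: 42.7
```

```bash
python3 - <<'E'
from h import *
F=[]
for i in range(6):
    im=r.camera('scene'); s=r.sense(); F.append(s['contact_force'])
print(s['ee_pos'],s['orientation'],s['opening'],np.mean(F,0),np.std(F,0))
cv2.imwrite('pics/s4.png',cv2.resize(im[150:280,220:500,::-1],None,fx=2.8,fy=2.8))
E
```

```text
[ 0.43134318 -0.00791166  0.07442278] [-3.14150552e+00  8.17887903e-04  7.77558503e-02] 0.011323747975216064 [-0.21413897  0.1804615  -4.36233086] [0.34848982 0.41640891 0.40902232]
```

View pics/s4.png

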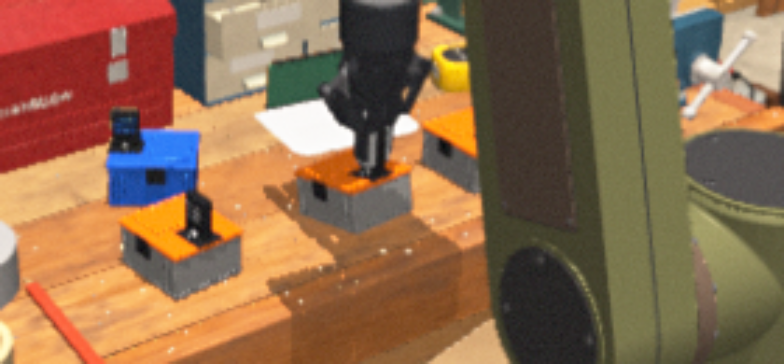

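The force change is about −4.2 N, or roughly 0.76 kg, so case_b is the full one; case_c barely registered. The view shows case_b held tilted. I'll tow it to the bay with the handle end slightly raised.

Call:
carry_out --pt "0 0.24 0.156 0.015 0.008" --pt "0 0.24 0.156 0.015 0.008" --pt "0 0.24 0.156 0.015 0.008" --pt "0 0.24 0.156 0.015 0.008" --pt "0 0.24 0.156 0.015 0.008" --pt "0 0.24 0.156 0.015 0.008" --pt "0 0.24 0.156 0.015 0.008" --pt "0 0.24 0.156 0.015 0.008" --force 60

```text
t: 12.35
ee_pos: [0.5077, -0.0537, 0.0691]
orientation: [-3.139, 0.006, -0.024]
contact_force: [-3.5, 4.6, 0.1]
opening: 0.0109
gripper_force: 64.3
```

```bash
python3 - <<'E'
from h import *
T=wT(); im=save('wrist','w5.png'); np.save('T5.npy',T)
s=r.sense();print(s['ee_pos'],s['orientation'],s['contact_force'],s['opening'])
for n in ['case_b','bay','bay_home']:
  for d in r.tip_of(n,'wrist'): print(n,round(d['p'],2),(T@np.r_[d['xyz'],1])[:3].round(3))
E
```

```text
[ 0.51039186 -0.05506433  0.069303  ] [-3.14038269e+00  1.69756475e-03 -2.38875425e-02] [-2.24910571  0.12698218 -1.25644781] 0.011197317059684195
case_b 0.85 [ 0.466  0.184 -0.   ]
case_b 0.68 [0.615 0.13  0.001]
case_b 0.66 [ 0.537 -0.059  0.001]
case_b 0.59 [ 0.461 -0.174  0.004]
bay 0.57 [ 0.64  -0.125  0.003]
bay_home 0.25 [ 0.536 -0.056 -0.001]
```

View pics/w5.png

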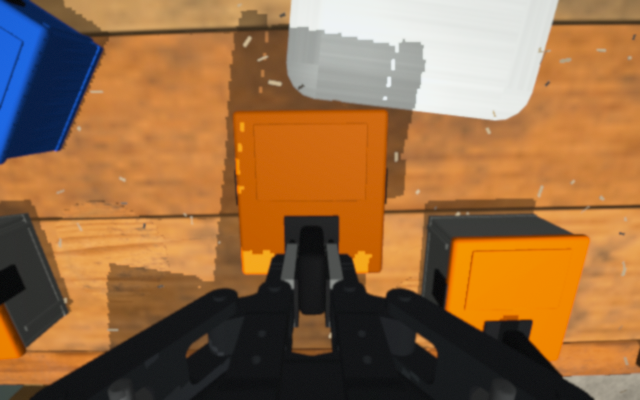

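The case has followed squarely, lid at (312,190); the plate's front edge is at about (400,110). Bay yaw is confirmed at about −0.13. Continuing.

Call:
carry_out --pt "0 0.24 0.16 0 0.008" --pt "0 0.24 0.16 0 0.008" --pt "0 0.24 0.16 0 0.008" --pt "0 0.24 0.16 0 0.008" --pt "0 0.24 0.16 0 0.008" --pt "0 0.24 0.16 0 0.008" --pt "0 0.24 0.16 0 0.008" --pt "0 0.24 0.16 0 0.008"

```text
t: 13.55
ee_pos: [0.5814, -0.1099, 0.0693]
orientation: [-3.139, 0.005, -0.124]
contact_force: [-3.0, 5.0, -0.4]
opening: 0.0109
gripper_force: 64.3
```

Call:
carry_out --pt "0 0.15 0 0.01 0" --pt "0 0.15 0 0.01 0" --pt "0 0.15 0 0.01 0" --pt "0 0.1 0 0.01 0" --pt "0 0.1 0 0.01 0" --pt "0 0 0 0.01 0" --pt "0 0 0 0 0" --pt "0 0 0 0 0"

```text
t: 14.55
ee_pos: [0.6074, -0.1145, 0.0671]
orientation: [3.141, 0.003, -0.123]
contact_force: [-4.2, 1.0, 0.7]
opening: 0.0107
gripper_force: 64.4
```

```bash
python3 - <<'E'
from h import *
T=wT(); im=save('wrist','w6.png'); np.save('T6.npy',T)
s=r.sense();print(s['t'],s['ee_pos'],s['orientation'],s['contact_force'],s['opening'])
for n in ['case_b','bay','bay_home','bay_stop']:
  for d in r.tip_of(n,'wrist'): print(n,round(d['p'],2),(T@np.r_[d['xyz'],1])[:3].round(3))
E
```

```text
14.6 [ 0.6073811  -0.11448696  0.06711546] [ 3.14130155  0.0032272  -0.12308701] [-5.23957148  0.19897345 -0.35827069] 0.01104112052348782
case_b 0.84 [ 0.64 -0.12  0.  ]
case_b 0.72 [0.466 0.188 0.003]
```

View pics/w6.png

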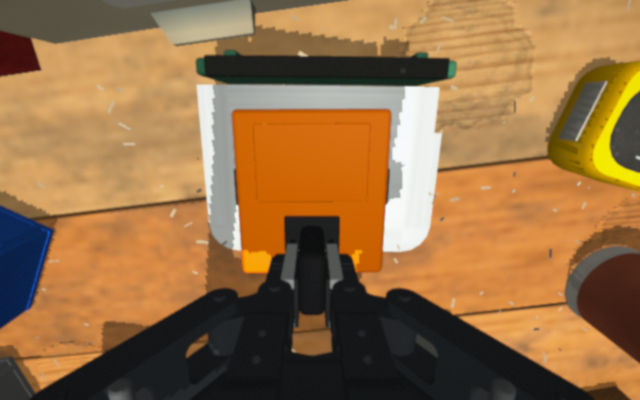

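The case is on the plate, square, about 14 mm short of the fence and about 5 mm left of centre (lid centre column 312, plate centre 320). I'll ease it in.

Call:
carry_out --pt "0 0.05 0.03 0.005 0" --pt "0 0.05 0.03 0.005 0" --pt "0 0.05 0.03 0.005 0" --pt "0 0.05 0.02 0.005 0" --pt "0 0.04 0 0 0" --pt "0 0.03 0 0 0" --pt "0 0 0 0 0" --pt "0 0 0 0 0"

```text
t: 15.8
ee_pos: [0.6173, -0.1197, 0.0664]
orientation: [-3.141, 0.004, -0.123]
contact_force: [-6.2, 1.9, 1.0]
opening: 0.0108
gripper_force: 64.5
```

Call:
carry_out --pt "0 0.02 0 0 0" --pt "0 0.02 0 0 0" --pt "0 0.02 0 0 0" --pt "0 0 0 0 0"

```text
t: 16.3
ee_pos: [0.6195, -0.1201, 0.0664]
orientation: [-3.141, 0.004, -0.123]
contact_force: [-5.7, 1.3, 1.6]
opening: 0.0108
gripper_force: 64.6
```

Call:
carry_out --pt "0 0.02 0 0 0" --pt "0 0.02 0 0 0" --pt "0 0 0 0 0"

```text
t: 16.68
ee_pos: [0.6204, -0.1202, 0.0663]
orientation: [-3.141, 0.006, -0.123]
contact_force: [-7.4, 0.7, 3.1]
opening: 0.0111
gripper_force: 64.7
```

Call:
carry_out --pt "0 0.02 0 0 0" --pt "0 0.02 0 0 0" --pt "0 0 0 0 0"

```text
t: 17.05
ee_pos: [0.6205, -0.1202, 0.0662]
orientation: [-3.141, 0.008, -0.123]
contact_force: [-8.6, 0.8, 4.4]
opening: 0.0107
gripper_force: 65.0
```

The TCP has stopped advancing while force rises, so the case is on the fence. Relax, release and withdraw.

Call:
carry_out --pt "0 -0.04 0 0 0" --pt "0 0 0 0 0" --pt "40 0 0 0 0" --pt "40 0 0 0 0" --pt "40 0 0 0 0" --pt "40 0 0 -0.5 0" --pt "40 0 0 -0.8 0" --pt "40 0 0 -0.8 0"

```text
t: 18.05
ee_pos: [0.6237, -0.1209, 0.1513]
orientation: [3.142, -0.0, -0.123]
contact_force: [-0.4, -0.3, 0.7]
opening: 0.04
gripper_force: 0.0
```

Call:
carry_out --pt "40 -0.5 0 -0.8 0" --pt "40 -0.5 0 -0.6 0" --pt "40 -0.5 0 0 0" --pt "40 -0.3 0 0 0" --pt "40 0 0 0 0" --pt "40 0 0 0 0"

```text
t: 18.8
ee_pos: [0.5526, -0.1121, 0.2062]
orientation: [-3.142, -0.0, -0.123]
contact_force: [0.7, 0.4, -0.2]
opening: 0.0398
gripper_force: 0.0
```

```bash
python3 - <<'E'
from h import *
T=wT(); im=save('wrist','w7.png'); np.save('T7.npy',T)
s=r.sense();print(s['t'],s['ee_pos'],s['orientation'],s['contact_force'],s['opening'])
for n in ['case_b','bay','bay_home','bay_stop']:
  for d in r.tip_of(n,'wrist'): print(n,round(d['p'],2),(T@np.r_[d['xyz'],1])[:3].round(3))
E
```

```text
18.85 [ 0.55266188 -0.11208604  0.20614438] [-3.14154146e+00 -1.91214051e-04 -1.23350883e-01] [ 0.20477962  0.0963795  -0.17745424] 0.03976948080960348
case_b 0.9 [ 0.655 -0.125 -0.001]
case_b 0.86 [ 0.614  0.132 -0.002]
case_b 0.74 [0.466 0.187 0.002]
case_b 0.64 [ 0.46  -0.172  0.   ]
bay_stop 0.57 [ 0.384 -0.347  0.001]
```

View pics/w7.png

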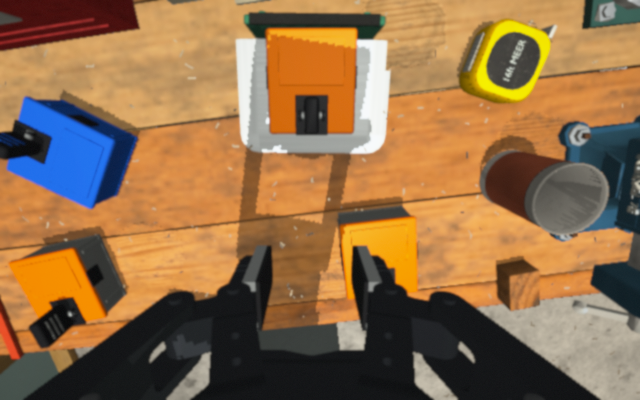

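The final view shows case_b's lid centred at column 312 against the plate's 313, square and hard against the fence. Both light cases and the bystanders are where they were.

```bash
python3 -c "
from bench import r
print(r.job_done())"
```

```text
the job is handed in; nothing more can be done
None
```

I handed the job in at about 19 s; the hand-in returned no verdict. The full case is case_b (about 0.76 kg by feel), and I slid it onto the plate square against the fence, leaving case_a and case_c where they stood.

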